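# Reassemble the gas hob's burners after cleaning

## Task

The hob has been cleaned and its burner parts lie loose on the worktop: put it back together. Set each aluminium crown on the burner of its size, down over the brass nozzle and flat on the dish, then lay the black cap of the same size on that crown, seated level with its boss in the crown's bore. Leave the drinking glass and the tea light among the parts where they are.

Things in the scene. Friction and masses are not known exactly. Their poses are not given: they have to be found in the camera images.
- hob: stainless steel two-burner table hob, fixed, 180 mm deep (x), 320 mm wide (y), top 42 mm above the worktop, without its pan support. Burners 85 mm either side of its middle; between them two black tap knobs, 18 mm high above the top, 18 and 62 mm in front of the middle. Origin: centre of its underside; x to its back (away from the robot), y to its left. A tall fridge stands close on the right.
- burner_large: large burner on the hob, left or right: dark dish of diameter 84 mm, 6 mm high, with a brass nozzle of diameter 28 mm in its middle (top 4 mm tapered, tip 14 mm above origin). Seated, the large crown's underside is 6 mm and the large cap's origin 17 mm above this origin; about 3 mm of play each way. Origin: centre of the dish's underside, 42 mm above the worktop, axes as the hob's.
- burner_small: small burner on the hob, left or right: dark dish of diameter 62 mm, 6 mm high, with a brass nozzle of diameter 18 mm in its middle (top 4 mm tapered, tip 14 mm above origin). Seated, the small crown's underside is 6 mm and the small cap's origin 17 mm above this origin; about 3 mm of play each way. Origin: centre of the dish's underside, 42 mm above the worktop, axes as the hob's.
- crown_large: bare aluminium crown of the large burner: a short open tube with dark flame ports round the upper edge, outside diameter 60 mm, bore 34 mm right through, 16 mm high, about 0.13 kg, standing on the worktop. Its bore goes over the brass nozzle of the large burner. Origin: centre of the underside, z up; round, so yaw does not matter.
- crown_small: bare aluminium crown of the small burner: a short open tube with dark flame ports round the upper edge, outside diameter 40 mm, bore 24 mm right through, 16 mm high, about 0.06 kg, standing on the worktop. Its bore goes over the brass nozzle of the small burner. Origin: centre of the underside, z up; round, so yaw does not matter.
- cap_large: black enamel cap of the large burner: disc of diameter 64 mm, 7 mm thick, with a boss of diameter 28 mm (lower 3 mm tapered) 5 mm long under its middle; about 0.12 kg. It lies boss down, the disc 5 to 12 mm above the worktop. The boss drops into the large crown's bore, the disc rests on the crown's top. Origin: centre of the boss's underside, z up; yaw does not matter.
- cap_small: black enamel cap of the small burner: disc of diameter 44 mm, 7 mm thick, with a boss of diameter 18 mm (lower 3 mm tapered) 5 mm long under its middle; about 0.06 kg. It lies boss down, the disc 5 to 12 mm above the worktop. The boss drops into the small crown's bore, the disc rests on the crown's top. Origin: centre of the boss's underside, z up; yaw does not matter.
- glass: small clear drinking glass standing among the burner parts, 48 mm wide and 58 mm high; not part of the hob, leave it. Origin: centre of its underside.
- tealight: tea light: candle in a small metal cup, 38 mm wide and 15 mm high, with cream wax and a wick, lying among the burner parts; not part of the hob, leave it. Origin: centre of its underside.
Mind the look-alikes: they are no part of the job. Leave any blue look-alike of the crown_small alone.

How it is judged (in metres and radians):
At the end, for the whole second after the job is handed in: Each crown sits on the burner of its own size (centres within 6 mm, underside within 2.5 mm of the dish, level within 0.06 rad) and each cap sits on the crown of its own size (centres within 6 mm, seated within 2.5 mm in height, level within 0.06 rad); all four are released and at rest (horizontal distance between crown_large and burner_large below 0.006 m and z of crown_large in the frame of burner_large between 0.004 and 0.0085 m and angle between each of crown_large, cap_large, crown_small, cap_small's own z axis and vertical below 0.06 rad and horizontal distance between cap_large and crown_large below 0.006 m and z of cap_large in the frame of crown_large between 0.0085 and 0.0135 m and linear speed of each of crown_large, cap_large, crown_small, cap_small below 0.01 m/s and angular speed of each of crown_large, cap_large, crown_small, cap_small below 0.1 rad/s and contact force between each of crown_large, cap_large, crown_small, cap_small and the fingers below 0.05 N and horizontal distance between crown_small and burner_small below 0.006 m and z of crown_small in the frame of burner_small between 0.004 and 0.0085 m and horizontal distance between cap_small and crown_small below 0.006 m and z of cap_small in the frame of crown_small between 0.0085 and 0.0135 m); the robot touches nothing.
It fails at once if The drinking glass is moved by more than 30 mm or tipped over (distance of glass from where it was at the start of the episode above 0.03 m or angle between glass's own z axis and vertical above 0.5 rad).
It fails at once if The tea light is moved by more than 30 mm or tipped over (distance of tealight from where it was at the start of the episode above 0.03 m or angle between tealight's own z axis and vertical above 0.5 rad).
It also fails if it takes over 96 s, if anything falls off the work surface, if the arm or the gripper's body presses on something with over 40 N, if the wrist force passes 120 N, or if a joint passes its speed limit or range.

## Robot

A 6-joint arm with a two-finger parallel gripper is mounted at the origin on a cart in front of the work surface, level with it; the furniture and walls round the work are solid. World frame = base frame: x ahead of the robot, y to its left, z up, the work surface at z = 0. Lengths are in mm, angles in rad, forces in N, time in s.
With the tool pointing down it reaches from about 275 to 750 mm from the base axis. Payload 10.2 kg.
Tool frame: the origin (TCP) lies at the very end of the fingers, on their centre line; the grasp point (between the pads) lies 19 mm behind it; z points along the fingers, y is the line along which they close (so a half turn about z gives the same grasp; the last joint's range is limited). The gripper opens to 85 mm and grips with 20 to 120 N. Pads are 22 mm wide; open, the fingers measure 114 mm over their backs; the gripper's body (76 mm by 85 mm) begins 54 mm behind the grasp point. The pads swing forward as they close: fully open they stand 13 mm farther back than shut.
Start: joints at [0.967, 0.313, 1.498, -0, 1.331, -0.223], TCP at [195.136, 487.394, 231.294] pointing down, gripper open.
Joint ranges: [-2.94, 2.94], [-0.97, 2.17], [0.19, 2.56], [-1.23, 4.37], [0.02, 3.11], [-2.88, 2.88]. Speed limits (rad/s): [2.39, 2.39, 3.01, 3.14, 3.14, 3.14].

## Interface

Orientations are given as a unit quaternion [w, x, y, z].
In Python, from rig import * gives the robot as it stands. The module is installed in compiled form; this text tells all that it offers.
- The arm moves only by the shell command python3 -m crank 'ROWS' [FORCE]. ROWS is JSON, a list that holds one entry, the list of rows, each a list of 7 numbers: the shift along the tool's x, y, z in units of 25 mm (1.0 is 25 mm), then the turn, a rotation vector about the tool's x, y, z in units of 8 degrees (1.0 is 8 degrees), then the finger opening in mm, from 0 to 85.4. A call has exactly 8 rows; each row shifts and turns the commanded pose from where the row before left it, along the tool's axes as they then stand; what a row does not reach is not made up. A row lasts 1/10 s, in which the tool goes at most 50 mm and 8.59 degrees, less where a joint would pass 70% of its speed; a pose out of reach is approached as far as the arm can. A call is refused whole if a number of a shift passes 1 or a number of a turn 1, either way. A call with a gripper value outside its range is refused whole. The fingers move at their own pace and stop on an object; FORCE is the grip in N (left out, the last holds). Time passes only in rows, so rows that do not move let the fingers close, or fill a call up. It gives the time, the measured TCP pose, the force, the opening and the grip force at its end, in the units of the state.
- sense(): the state, without advancing time (a new reading comes with each control period).
- capture(name): name is "side" or "top"; returns the picture (384x512x3 uint8, blue, green, red); there is no depth.
- camera_model(name): a dict with "fx", "fy", "cx", "cy" (pixels), "world_from_camera" (4x4, takes a point from camera to world coordinates). Camera axes: x right, y up, looking along -z (the intrinsics and any distortion apply to the point x, -y, -z); pixel columns grow to the right and rows downward; lengths in mm; the calibration is good to about 2 mm. A picture is of the moment at which its call begins. camera_model takes no time and is no camera call.
- finish_job(): hands the job in; it is judged then, once.
The state is a dict: "time_s": time; "joints": joint angles; "dq": joint speeds; "tau": joint torques, N m; "eef_pos": TCP position; "ee_rot": TCP orientation; "force": force on the tool from outside, world axes, zero at the start; "wrist_torque": the same for the moment, N m; "grip_width": opening from 0.0 (shut) to 1.0 (fully open); "grip_force": force on a finger pad.
Only numpy, scipy, OpenCV 4.12 (cv2) and the standard library are available. Lean on these libraries where they do the work, as an engineer would, in place of code of your own. Each camera call takes 0.05 s, during which the arm holds its last target. There are 200 camera calls.

## Working session

There is one attempt and no reset: what is moved stays moved. The work goes in short steps, Python scripts to look and compute and a shell command to move; the robot and the scene stay as the last step left them, time stands still between calls to the robot, and variables do not carry over. Pictures are saved under pics/ and viewed, at most 14 in all, crops included, and the job is handed in when it is done.

```bash
mkdir -p pics
python3 - <<'E'
from rig import *
import cv2
for n in("top","side"):
    cv2.imwrite(f"pics/{n}0.png",capture(n)); m=camera_model(n); print(n,m)
print(sense())
E
```

```text
top {'fx': 445.5937863465815, 'fy': 445.5937863465815, 'cx': 254.60054474175675, 'cy': 193.53430840243607, 'world_from_camera': array([[-2.70379728e-02,  9.88379119e-01, -1.49584973e-01,
         4.05188963e+02],
       [-9.99551899e-01, -2.48087669e-02,  1.67489411e-02,
         1.92817404e+02],
       [ 1.28432849e-02,  1.49970802e-01,  9.88607004e-01,
         1.03100835e+03],
       [ 0.00000000e+00,  0.00000000e+00,  0.00000000e+00,
         1.00000000e+00]])}
side {'fx': 359.52590421492874, 'fy': 359.52590421492874, 'cx': 251.6847148602057, 'cy': 193.07868721174913, 'world_from_camera': array([[ 9.10824250e-01,  2.24414772e-01, -3.46463845e-01,
         2.31532083e+02],
       [-4.12393297e-01,  4.57697369e-01, -7.87683241e-01,
        -4.87921087e+02],
       [-1.81921648e-02,  8.60320364e-01,  5.09429010e-01,
         4.97816049e+02],
       [ 0.00000000e+00,  0.00000000e+00,  0.00000000e+00,
         1.00000000e+00]])}
{'time_s': 0.1, 'joints': array([ 9.66629005e-01,  3.13386149e-01,  1.49836402e+00, -2.65034953e-06,
        1.33097667e+00, -2.23376870e-01]), 'dq': array([-0.00095277, -0.0008454 , -0.00250355, -0.00264383, -0.00039824,
        0.00058571]), 'tau': array([ 4.13332164e-03, -4.12897003e+01, -2.60138226e+01, -1.10071285e-04,
        3.08622875e-03,  7.73341822e-05]), 'eef_pos': array([194.98785087, 487.20428587, 230.79524278]), 'ee_rot': array([-2.26830261e-04,  1.89246654e-01,  9.81929418e-01, -5.19753753e-04]), 'force': array([-0.10008382, -0.20259626, -0.55713318]), 'wrist_torque': array([-0.00515712, -0.00752213, -0.02100492]), 'grip_force': 0.0, 'grip_width': 0.9999548388036981}
```

View pics/top0.png

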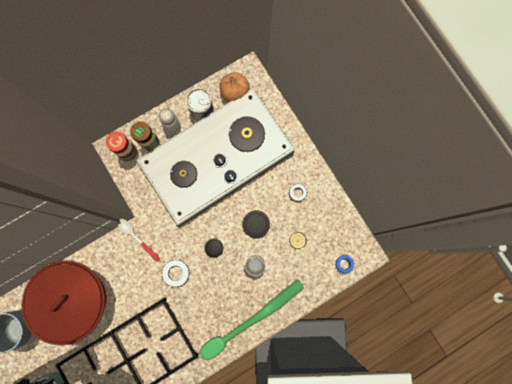

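View pics/side0.png

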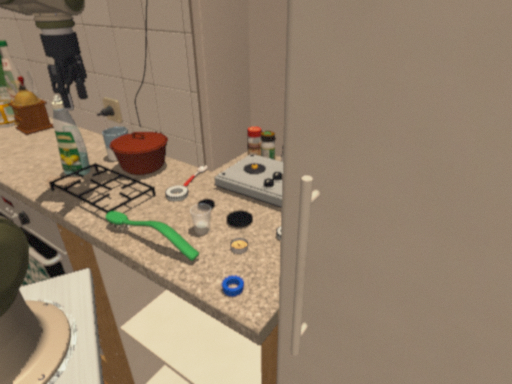

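The top view shows the large burner at about (247,133), the small burner (183,173), large crown (176,273), small crown (298,192), large cap (256,223), small cap (214,247), tea light (298,240), glass (255,266) and the blue ring (345,264). The side view sees mostly fridge and the gripper at top left. Next I'll refine the positions.

```bash
cat > h.py <<'E'
import numpy as np, cv2
from rig import *
def ray(n,u,v,z):
    m=camera_model(n);T=m["world_from_camera"]
    d=T[:3,:3]@np.array([(u-m["cx"])/m["fx"],-(v-m["cy"])/m["fy"],-1.]);o=T[:3,3]
    return (o+d*(z-o[2])/d[2])[:2]
def proj(n,p):
    m=camera_model(n);T=m["world_from_camera"]
    c=T[:3,:3].T@(np.array(p,float)-T[:3,3])
    return np.array([m["cx"]+m["fx"]*c[0]/-c[2],m["cy"]-m["fy"]*c[1]/-c[2]])
def rectify(img,n,c,z,half=70,s=3):
    """metric top view of plane z about world c; rows: -x, cols: -y, s px/mm"""
    k=np.arange(-half,half,1/s)
    P=np.array([proj(n,[c[0]+a,c[1]+b,z]) for a,b in((half,half),(half,-half),(-half,-half),(-half,half))],np.float32)
    N=int(2*half*s);Q=np.array([(0,0),(N,0),(N,N),(0,N)],np.float32)
    return cv2.warpPerspective(img,cv2.getPerspectiveTransform(P,Q),(N,N),flags=cv2.INTER_CUBIC)
E
python3 - <<'E'
from h import *
img=cv2.imread("pics/top0.png")
L=dict(bL=(247,133,56),bS=(183,173,56),cL=(176,273,16),cS=(298,192,16),pL=(256,223,12),pS=(214,247,12),tea=(298,240,15),glass=(255,262,58),blue=(345,264,16),edge1=(255,52,0),edge2=(387,258,0),hob1=(140,155,42),hob2=(180,220,42),hob3=(293,152,42),hob4=(250,97,42))
t=[]
for k,(u,v,z) in L.items():
    w=ray("top",u,v,z); print(k,w.round(1))
    if k in("bL","bS","cL","cS","pL","pS"):
        r=rectify(img,"top",w,z,45,2.7); cv2.putText(r,k,(3,15),0,.5,(0,0,255),1)
        cv2.drawMarker(r,(r.shape[1]//2,)*2,(0,255,0),0,12,1)
        t.append(r)
print(proj("top",sense()["eef_pos"]))
cv2.imwrite("pics/rect.png",np.vstack([np.hstack(t[:3]),np.hstack(t[3:])]))
E
```

```text
bL [691.4 189.7]
bS [602.9 334.3]
cL [383.3 356.4]
cS [559.8  75.4]
pL [491.1 174.2]
pS [439. 271.]
tea [449.6  79.9]
glass [403.  179.5]
blue [392.9 -23.9]
edge1 [913.  164.8]
edge2 [ 403.7 -124.9]
hob1 [649.7 433.4]
hob2 [499.6 343.3]
hob3 [648.4  85.9]
hob4 [781.6 180.6]
[ 78.15795913 391.36230097]
```

View pics/rect.png

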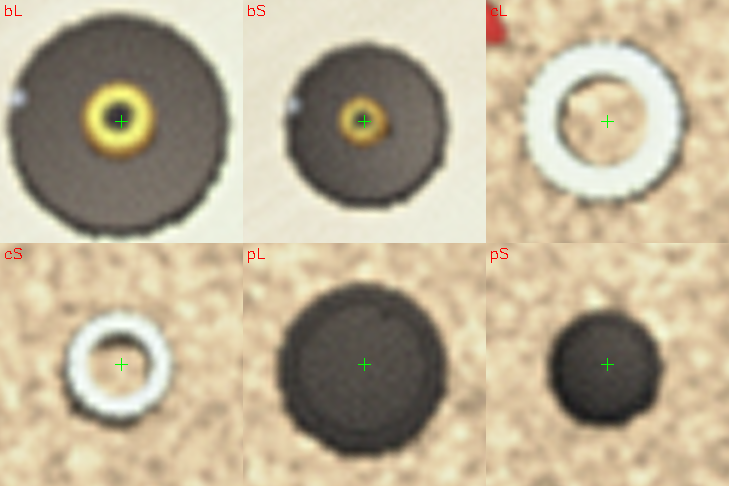

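The rectified crops show that my picked centres are within about 2 mm of every part. I'll fit the outlines to get sub-pixel values.

Run:
```python
from h import *
img=cv2.imread("pics/top0.png")
L=dict(dL=((690,190),48,84,0),dS=((602,333),48,62,0),cL=((383,356),16,60,1),cS=((560,75),16,40,1),pL=((491,174),12,64,0),pS=((438,271),12,44,0),tea=((450,80),15,38,2))
for k,(w,z,D,br) in L.items():
    w=np.array(w,float)
    for it in range(2):
        h=D/2+8;s=4;r=rectify(img,"top",w,z,h,s);hsv=cv2.cvtColor(r,cv2.COLOR_BGR2HSV)
        m=(hsv[...,2]<130) if br==0 else ((hsv[...,1]<50)&(hsv[...,2]>150))
        m=m.astype(np.uint8)
        m=cv2.morphologyEx(m,cv2.MORPH_OPEN,np.ones((9,9)))
        cs,_=cv2.findContours(m,cv2.RETR_EXTERNAL,cv2.CHAIN_APPROX_NONE)
        if not cs: print(k,"none");break
        c=max(cs,key=cv2.contourArea);c=cv2.convexHull(c)
        e=cv2.fitEllipse(c);N=r.shape[0]
        w=w+np.array([(N/2-e[0][1])/s,(N/2-e[0][0])/s])
    print(k,w.round(1),np.round(np.array(e[1])/s,1))
# brass
for k,w in(("bL",(691,190)),("bS",(603,334))):
    r=rectify(img,"top",w,56,25,6);hsv=cv2.cvtColor(r,cv2.COLOR_BGR2HSV)
    m=((hsv[...,1]>80)&(hsv[...,2]>70)).astype(np.uint8)
    c=max(cv2.findContours(m,0,1)[0],key=cv2.contourArea);e=cv2.fitEllipse(cv2.convexHull(c))
    print(k,w[0]+25-e[0][1]/6,w[1]+25-e[0][0]/6,np.array(e[1])/6)
```

```text
dL [691.8 190.9] [81.9 83.3]
dS [602.5 334.7] [60.5 61.5]
cL [383.9 358.5] [60.  60.8]
cS [560.3  76. ] [39.7 40.7]
pL [488.5 175.2] [63.1 64.4]
pS [437.1 272.1] [42.8 44.1]
tea none
tea [450.  80.] [42.8 44.1]
bL 692.0698496500651 190.91480255126953 [29.23347473 30.159139  ]
bS 602.8259124755859 334.79577382405597 [19.42941411 20.57772319]
```

```bash
cat >> h.py <<'E'
from scipy.spatial.transform import Rotation as R
Y0=np.deg2rad(121.85)
def go(x,y,z,p=None):
    """units from measured pose (or p) to target, in tool axes, plus yaw/tilt error in units"""
    s=sense();q=s["ee_rot"];r=R.from_quat([q[1],q[2],q[3],q[0]])
    t=R.from_matrix(np.array([[-np.sin(Y0),np.cos(Y0),0],[np.cos(Y0),np.sin(Y0),0],[0,0,-1]]))
    d=r.inv().apply(np.array([x,y,z])-(s["eef_pos"] if p is None else p))/25
    e=(r.inv()*t).as_rotvec()/np.deg2rad(8)
    print("t",round(s["time_s"],2),"pos",s["eef_pos"].round(1),"F",s["force"].round(1),"w",round(s["grip_width"]*85.4,1),"gf",round(s["grip_force"],1))
    print("shift units",d.round(3),"turn units",e.round(2))
E
python3 -m crank '[[[0,0,0,0,0,-0.96,85],[0,0,0,0,0,-0.96,85],[0,0,0,0,0,-0.96,85],[0,0,0,0,0,-0.96,85],[0,0,0,0,0,-0.96,85],[0,0,0,0,0,-0.96,85],[0,0,0,0,0,-0.95,85],[0,0,0,0,0,0,85]]]' 40
python3 -c "
from h import *
go(383.9,358.5,60)"
```

```text
time_s: 0.9
eef_pos: [195.0, 487.3, 231.0]
ee_rot: [-0.0, -0.275, 0.961, -0.0]
force: [-0.7, 0.5, -0.8]
grip_width: 0.993
grip_force: 0.0
t 0.9 pos [195.  487.3 231. ] F [-0.7  0.5 -0.8] w 84.8 gf 0.0
shift units [-3.693 -8.365  6.839] turn units [-0.   -0.01  0.01]
```

```bash
python3 -m crank '[[[-0.46,-1,0.4,0,0,0,72],[-0.46,-1,0.4,0,0,0,72],[-0.46,-1,0.4,0,0,0,72],[-0.46,-1,0.4,0,0,0,72],[-0.46,-1,0.4,0,0,0,72],[-0.46,-1,0.4,0,0,0,72],[-0.46,-1,0.4,0,0,0,72],[-0.46,-1,0.4,0,0,0,72]]]' >/dev/null
python3 -m crank '[[[-0.01,-0.37,0.6,0,0,0,72],[0,0,1,0,0,0,72],[0,0,1,0,0,0,72],[0,0,1,0,0,0,72],[0,0,0,0,0,0,72],[0,0,0,0,0,0,72],[0,0,0,0,0,0,72],[0,0,0,0,0,0,72]]]'
python3 - <<'E'
from h import *
go(383.9,358.5,2)
img=capture("top");cv2.imwrite("pics/a.png",cv2.resize(img[180:360,60:300],None,fx=3,fy=3,interpolation=cv2.INTER_CUBIC))
E
```

```text
time_s: 2.5
eef_pos: [384.4, 358.7, 62.5]
ee_rot: [0.001, -0.274, 0.962, 0.0]
force: [-0.5, 0.7, 0.2]
grip_width: 0.842
grip_force: 0.0
t 2.5 pos [384.4 358.7  62.5] F [-0.5  0.7  0.2] w 71.9 gf 0.0
shift units [0.028 0.004 2.419] turn units [-0.    0.02 -0.  ]
```

View pics/a.png

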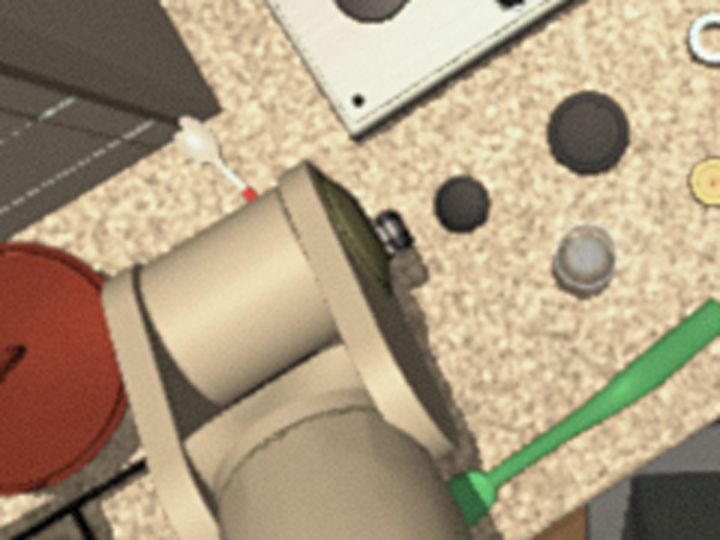

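From above, the wrist covers the crown, while the small cap (crop 462,203) and glass (585,258) stay clear. I'll descend on dead reckoning and watch the force.

```bash
python3 -m crank '[[[0.03,0,0.8,0,0,0,72],[0,0,0.8,0,0,0,72],[0,0,0.6,0,0,0,72],[0,0,0.2,0,0,0,72],[0,0,0,0,0,0,60],[0,0,0,0,0,0,50],[0,0,0,0,0,0,50],[0,0,0,0,0,0,50]]]' 40
python3 -c "
from h import *
go(383.9,358.5,2)
im=capture('side');u,v=proj('side',[384,358,10]).astype(int);print(u,v);cv2.imwrite('pics/b.png',cv2.resize(im[v-60:v+30,u-60:u+60],None,fx=5,fy=5,interpolation=2))"
```

```text
time_s: 3.35
eef_pos: [383.8, 358.3, 2.1]
ee_rot: [0.001, -0.274, 0.962, 0.0]
force: [-0.3, 0.2, 4.4]
grip_width: 0.673
grip_force: 43.2
t 3.35 pos [383.8 358.3   2.1] F [-0.3  0.2  4.4] w 57.4 gf 43.2
shift units [-0.01   0.005  0.005] turn units [-0.    0.01  0.  ]
176 192
```

View pics/b.png

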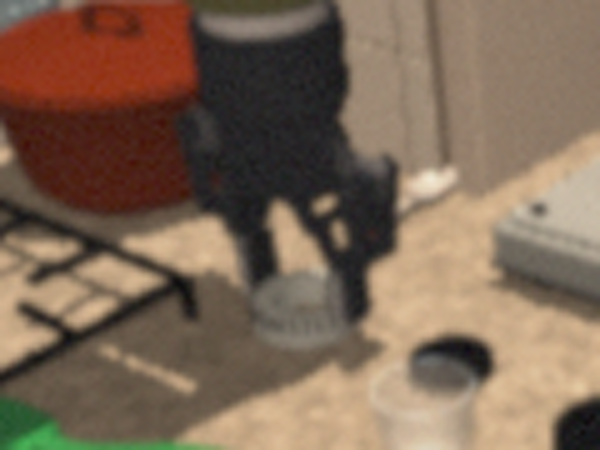

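The side view shows the crown held squarely between the pads, with nothing else touched. I'll lift it.

```bash
python3 -m crank '[[[0,0,-0.6,0,0,0,50],[0,0,-1,0,0,0,50],[0,0,-1,0,0,0,50],[0,0,-1,0,0,0,50],[0,0,0,0,0,0,50],[0,0,0,0,0,0,50],[0,0,0,0,0,0,50],[0,0,0,0,0,0,50]]]'
python3 -c "
from h import *
go(692,190.9,75)"
```

```text
time_s: 4.2
eef_pos: [382.8, 357.7, 90.2]
ee_rot: [-0.001, -0.274, 0.962, -0.0]
force: [-0.1, -0.7, -1.4]
grip_width: 0.677
grip_force: 43.2
t 4.2 pos [382.8 357.7  90.2] F [-0.1 -0.7 -1.4] w 57.8 gf 43.2
shift units [ -6.984 -12.193   0.592] turn units [ 0.   -0.02  0.  ]
```

```bash
python3 -m crank '[[[-0.54,-0.94,0,0,0,0,50],[-0.54,-0.94,0,0,0,0,50],[-0.54,-0.94,0,0,0,0,50],[-0.54,-0.94,0,0,0,0,50],[-0.54,-0.94,0,0,0,0,50],[-0.54,-0.94,0,0,0,0,50],[-0.54,-0.94,0,0,0,0,50],[-0.54,-0.94,0,0,0,0,50]]]' >/dev/null
python3 -m crank '[[[-0.54,-0.94,0,0,0,0,50],[-0.54,-0.94,0,0,0,0,50],[-0.54,-0.94,0,0,0,0,50],[-0.54,-0.94,0.2,0,0,0,50],[-0.5,-0.91,0.2,0,0,0,50],[0,0,0.2,0,0,0,50],[0,0,0,0,0,0,50],[0,0,0,0,0,0,50]]]'
python3 - <<'E'
from h import *
go(692,190.9,50)
im=capture('side');u,v=proj('side',[692,191,60]).astype(int);print(u,v)
E
```

```text
time_s: 5.8
eef_pos: [691.6, 191.9, 75.8]
ee_rot: [-0.001, -0.275, 0.962, 0.0]
force: [0.3, -0.5, -1.5]
grip_width: 0.67
grip_force: 43.3
t 5.8 pos [691.6 191.9  75.8] F [ 0.3 -0.5 -1.5] w 57.2 gf 43.3
shift units [ 0.007 -0.042  1.032] turn units [ 0.01 -0.01  0.01]
309 178
```

```bash
python3 -m crank '[[[0.01,-0.04,0.4,0,0,0,50],[0,0,0.2,0,0,0,50],[0,0,0.1,0,0,0,50],[0,0,0.1,0,0,0,50],[0,0,0.1,0,0,0,50],[0,0,0,0,0,0,50],[0,0,0,0,0,0,50],[0,0,0,0,0,0,50]]]'
python3 -c "
from h import *
go(692,190.9,50)"
```

```text
time_s: 6.65
eef_pos: [692.8, 190.3, 54.0]
ee_rot: [0.0, -0.274, 0.962, -0.0]
force: [0.7, 0.9, -0.6]
grip_width: 0.674
grip_force: 43.2
t 6.65 pos [692.8 190.3  54. ] F [ 0.7  0.9 -0.6] w 57.5 gf 43.2
shift units [0.014 0.038 0.161] turn units [-0.  0.  0.]
```

```bash
python3 -m crank '[[[0.01,0.03,0.08,0,0,0,50],[0,0,0.08,0,0,0,50],[0,0,0.03,0,0,0,50],[0,0,0,0,0,0,50],[0,0,0,0,0,0,50],[0,0,0,0,0,0,50],[0,0,0,0,0,0,50],[0,0,0,0,0,0,50]]]'
python3 -c "
from h import *
go(692,190.9,50)"
```

```text
time_s: 7.45
eef_pos: [692.1, 190.9, 50.1]
ee_rot: [0.0, -0.275, 0.962, -0.0]
force: [-4.9, -0.6, 6.2]
grip_width: 0.67
grip_force: 43.9
t 7.45 pos [692.1 190.9  50.1] F [-4.9 -0.6  6.2] w 57.2 gf 43.9
shift units [0.003 0.004 0.006] turn units [-0.  0.  0.]
```

```bash
python3 -m crank '[[[0,0,0,0,0,0,60],[0,0,0,0,0,0,64],[0,0,0,0,0,0,72],[0,0,0,0,0,0,72],[0,0,-0.5,0,0,0,72],[0,0,-1,0,0,0,72],[0,0,-0.8,0,0,0,72],[0,0,0,0,0,0,72]]]'
python3 -c "
from h import *
go(488.5,175.2,100)"
```

```text
time_s: 8.25
eef_pos: [693.6, 191.0, 111.0]
ee_rot: [0.003, -0.274, 0.962, -0.001]
force: [-0.1, 0.7, 0.6]
grip_width: 0.841
grip_force: 0.0
t 8.25 pos [693.6 191.  111. ] F [-0.1  0.7  0.6] w 71.8 gf 0.0
shift units [7.305 3.796 0.384] turn units [-0.02  0.04  0.  ]
```

```bash
python3 -m crank '[[[0.91,0.47,0,0,0,0,76],[0.91,0.47,0,0,0,0,76],[0.91,0.47,0,0,0,0,76],[0.91,0.47,0,0,0,0,76],[0.91,0.47,0,0,0,0,76],[0.91,0.47,0.2,0,0,0,76],[0.91,0.48,0.5,0,0,0,76],[0.93,0.48,0.5,0,0,0,76]]]' >/dev/null
python3 -m crank '[[[0,0,0.8,0,0,0,76],[0,0,0,0,0,0,76],[0,0,0,0,0,0,76],[0,0,0,0,0,0,76],[0,0,0,0,0,0,76],[0,0,0,0,0,0,76],[0,0,0,0,0,0,76],[0,0,0,0,0,0,76]]]'
python3 - <<'E'
from h import *
go(488.5,175.2,2)
im=capture('top');cv2.imwrite("pics/c.png",cv2.resize(im[80:270,150:350],None,fx=3,fy=3,interpolation=2))
E
```

```text
time_s: 9.85
eef_pos: [487.3, 174.7, 56.7]
ee_rot: [0.0, -0.274, 0.962, -0.0]
force: [0.9, 0.1, 0.3]
grip_width: 0.887
grip_force: 0.0
t 9.85 pos [487.3 174.7  56.7] F [0.9 0.1 0.3] w 75.8 gf 0.0
shift units [-0.052 -0.008  2.186] turn units [-0.  0.  0.]
```

View pics/c.png

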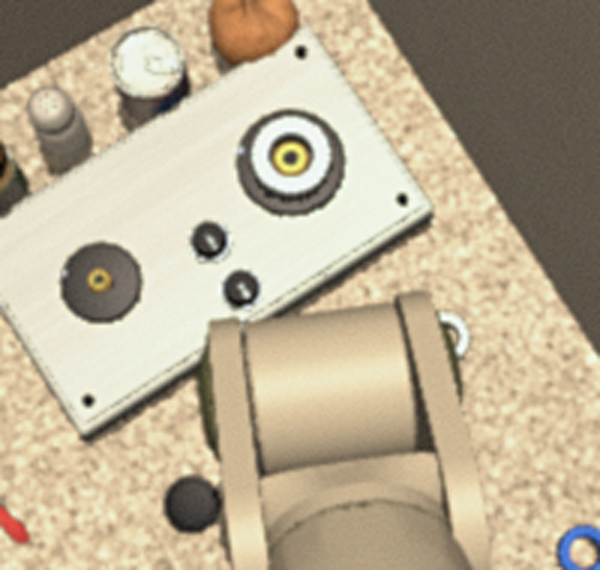

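The large crown sits concentric over the brass nozzle (crop 290,157). Next I'll pick up the large cap, gripping a bit lower because the disc is thin.

```bash
python3 -m crank '[[[-0.05,-0.01,0.8,0,0,0,74],[0,0,0.8,0,0,0,74],[0,0,0.55,0,0,0,74],[0,0,0.23,0,0,0,74],[0,0,0,0,0,0,70],[0,0,0,0,0,0,60],[0,0,0,0,0,0,50],[0,0,0,0,0,0,50]]]' 40
python3 - <<'E'
from h import *
go(488.5,175.2,-3)
img=cv2.imread("pics/c.png")
im=capture('top')
r=rectify(im,"top",(692,191),64,40,6);hsv=cv2.cvtColor(r,cv2.COLOR_BGR2HSV)
m=((hsv[...,1]<60)&(hsv[...,2]>130)).astype(np.uint8)
d=cv2.connectedComponents(m)[1]; lab=d[240-int(23*6),240]
c=cv2.findContours((d==lab).astype(np.uint8),0,1)[0][0];e=cv2.fitEllipse(cv2.convexHull(c))
print("crownL",692+40-e[0][1]/6,191+40-e[0][0]/6,np.array(e[1])/6)
im=capture('side');u,v=proj('side',[488,175,10]).astype(int);cv2.imwrite('pics/d.png',cv2.resize(im[v-60:v+30,u-60:u+60],None,fx=5,fy=5,interpolation=2))
E
```

```text
time_s: 10.7
eef_pos: [488.9, 175.3, -2.1]
ee_rot: [0.001, -0.275, 0.962, -0.0]
force: [-1.2, -0.6, 6.8]
grip_width: 0.72
grip_force: 44.1
t 10.7 pos [488.9 175.3  -2.1] F [-1.2 -0.6  6.8] w 61.5 gf 44.1
shift units [0.015 0.007 0.038] turn units [-0.    0.01  0.  ]
crownL 693.7348047892252 190.51885477701822 [60.80580648 61.14018758]
```

View pics/d.png

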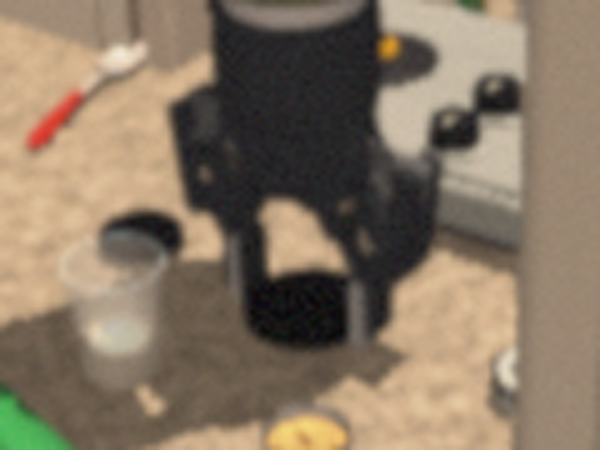

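The cap is held centrally, and the glass and tea light haven't moved. I'll lift it and carry it to the large crown at (693.7,190.5).

```bash
python3 -m crank '[[[0,0,-0.6,0,0,0,50],[0,0,-1,0,0,0,50],[0,0,-1,0,0,0,50],[0,0,-1,0,0,0,50],[-0.5,-0.25,-0.3,0,0,0,50],[-0.9,-0.47,0,0,0,0,50],[-0.9,-0.47,0,0,0,0,50],[-0.9,-0.47,0,0,0,0,50]]]' >/dev/null
python3 -m crank '[[[-0.9,-0.47,0,0,0,0,50],[-0.9,-0.47,0,0,0,0,50],[-0.9,-0.47,0,0,0,0,50],[-0.9,-0.47,0,0,0,0,50],[-0.4,-0.23,0,0,0,0,50],[0,0,0,0,0,0,50],[0,0,0,0,0,0,50],[0,0,0,0,0,0,50]]]'
python3 -c "
from h import *
go(693.8,190.6,75)"
```

```text
time_s: 12.4
eef_pos: [690.4, 190.2, 94.7]
ee_rot: [-0.0, -0.275, 0.962, 0.0]
force: [-0.1, -0.3, -0.8]
grip_width: 0.718
grip_force: 44.2
t 12.4 pos [690.4 190.2  94.7] F [-0.1 -0.3 -0.8] w 61.4 gf 44.2
shift units [-0.124 -0.059  0.787] turn units [ 0. -0.  0.]
```

```bash
python3 -m crank '[[[-0.12,-0.06,0.5,0,0,0,50],[0,0,0.4,0,0,0,50],[0,0,0.2,0,0,0,50],[0,0,0.1,0,0,0,50],[0,0,0.1,0,0,0,50],[0,0,0.06,0,0,0,50],[0,0,0,0,0,0,50],[0,0,0,0,0,0,50]]]'
python3 -c "
from h import *
go(693.8,190.6,56.9)"
```

```text
time_s: 13.2
eef_pos: [694.5, 190.4, 60.8]
ee_rot: [0.0, -0.274, 0.962, -0.0]
force: [0.3, 0.6, -1.7]
grip_width: 0.721
grip_force: 44.2
t 13.2 pos [694.5 190.4  60.8] F [ 0.3  0.6 -1.7] w 61.6 gf 44.2
shift units [0.019 0.02  0.156] turn units [-0.  0.  0.]
```

```bash
python3 -m crank '[[[0.02,0.02,0.06,0,0,0,50],[0,0,0.05,0,0,0,50],[0,0,0.05,0,0,0,50],[0,0,0.02,0,0,0,50],[0,0,0,0,0,0,50],[0,0,0,0,0,0,50],[0,0,0,0,0,0,50],[0,0,0,0,0,0,50]]]'
python3 -c "
from h import *
go(693.8,190.6,56.9)"
```

```text
time_s: 14.0
eef_pos: [693.7, 190.7, 57.0]
ee_rot: [0.0, -0.275, 0.962, -0.0]
force: [-3.4, -0.4, 5.5]
grip_width: 0.72
grip_force: 44.7
t 14.0 pos [693.7 190.7  57. ] F [-3.4 -0.4  5.5] w 61.5 gf 44.7
shift units [-0.001 -0.004  0.005] turn units [-0.  0.  0.]
```

```bash
python3 -m crank '[[[0,0,0,0,0,0,64],[0,0,0,0,0,0,68],[0,0,0,0,0,0,76],[0,0,0,0,0,0,76],[0,0,-0.5,0,0,0,76],[0,0,-1,0,0,0,76],[0,0,-0.6,0,0,0,76],[0,0,0,0,0,0,70]]]'
python3 -c "
from h import *
go(560.3,76,60)"
```

```text
time_s: 14.8
eef_pos: [694.9, 190.7, 112.0]
ee_rot: [0.003, -0.275, 0.962, -0.0]
force: [0.2, 0.6, 0.3]
grip_width: 0.821
grip_force: 0.0
t 14.8 pos [694.9 190.7 112. ] F [0.2 0.6 0.3] w 70.1 gf 0.0
shift units [ 7.006 -1.051  2.046] turn units [-0.02  0.04  0.  ]
```

```bash
python3 -m crank '[[[0.9,-0.13,0,0,0,0,60],[0.9,-0.13,0,0,0,0,54],[0.9,-0.13,0,0,0,0,54],[0.9,-0.13,0,0,0,0,54],[0.9,-0.13,0,0,0,0,54],[0.9,-0.13,0.2,0,0,0,54],[0.9,-0.13,0.4,0,0,0,54],[0.7,-0.14,0.6,0,0,0,54]]]' >/dev/null
python3 -m crank '[[[0,0,0.8,0,0,0,54],[0,0,0,0,0,0,54],[0,0,0,0,0,0,54],[0,0,0,0,0,0,54],[0,0,0,0,0,0,54],[0,0,0,0,0,0,54],[0,0,0,0,0,0,54],[0,0,0,0,0,0,54]]]'
python3 - <<'E'
from h import *
go(560.3,76,3)
im=capture('top');cv2.imwrite("pics/e.png",cv2.resize(im[80:270,150:350],None,fx=3,fy=3,interpolation=2))
E
```

```text
time_s: 16.4
eef_pos: [559.0, 76.0, 58.7]
ee_rot: [0.0, -0.275, 0.962, -0.0]
force: [0.2, -0.7, -0.5]
grip_width: 0.638
grip_force: 0.0
t 16.4 pos [559.   76.   58.7] F [ 0.2 -0.7 -0.5] w 54.5 gf 0.0
shift units [-0.046 -0.026  2.228] turn units [-0.  0.  0.]
```

View pics/e.png

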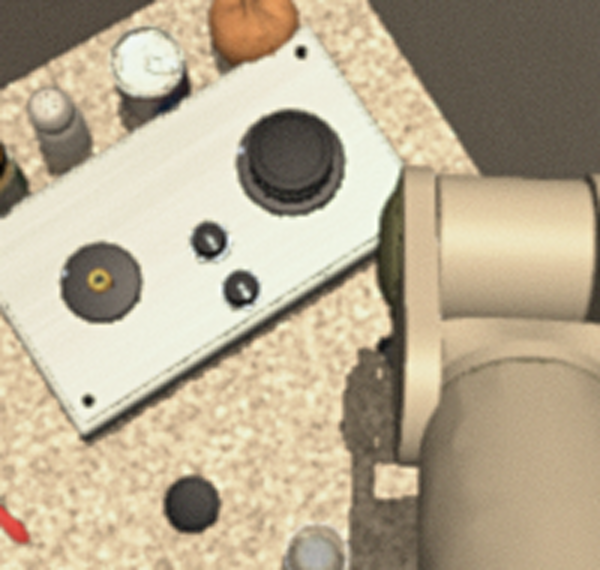

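The large cap sits level on its crown (crop 291,150). The wrist is over the small crown near the fridge with no force on it, so I'll descend.

```bash
python3 -m crank '[[[-0.05,-0.03,0.8,0,0,0,54],[0,0,0.8,0,0,0,54],[0,0,0.5,0,0,0,54],[0,0,0.13,0,0,0,54],[0,0,0,0,0,0,46],[0,0,0,0,0,0,35],[0,0,0,0,0,0,30],[0,0,0,0,0,0,30]]]' 30
python3 -c "
from h import *
go(560.3,76,3)"
```

```text
time_s: 17.25
eef_pos: [560.9, 75.9, 3.6]
ee_rot: [0.001, -0.274, 0.962, -0.0]
force: [0.6, -0.1, 3.6]
grip_width: 0.451
grip_force: 30.6
t 17.25 pos [560.9  75.9   3.6] F [ 0.6 -0.1  3.6] w 38.5 gf 30.6
shift units [0.019 0.015 0.024] turn units [-0.01  0.01  0.  ]
```

```bash
python3 -m crank '[[[0,0,-0.6,0,0,0,30],[0,0,-1,0,0,0,30],[0,0,-1,0,0,0,30],[0,0,-1,0,0,0,30],[0,0,0,0,0,0,30],[0,0,0,0,0,0,30],[0,0,0,0,0,0,30],[0,0,0,0,0,0,30]]]'
python3 -c "
from h import *
go(602.9,334.75,75)"
```

```text
time_s: 18.05
eef_pos: [559.8, 75.9, 91.8]
ee_rot: [-0.001, -0.274, 0.962, 0.0]
force: [0.9, -0.6, -1.1]
grip_width: 0.459
grip_force: 30.5
t 18.05 pos [559.8  75.9  91.8] F [ 0.9 -0.6 -1.1] w 39.2 gf 30.5
shift units [-6.929  7.883  0.669] turn units [ 0.01 -0.01  0.  ]
```

```bash
python3 -m crank '[[[-0.7,0.8,0,0,0,0,30],[-0.7,0.8,0,0,0,0,30],[-0.7,0.8,0,0,0,0,30],[-0.7,0.8,0,0,0,0,30],[-0.7,0.8,0,0,0,0,30],[-0.7,0.8,0,0,0,0,30],[-0.7,0.8,0,0,0,0,30],[-0.7,0.8,0,0,0,0,30]]]' >/dev/null
python3 -m crank '[[[-0.7,0.8,0.2,0,0,0,30],[-0.63,0.68,0.2,0,0,0,30],[0,0,0.27,0,0,0,30],[0,0,0,0,0,0,30],[0,0,0,0,0,0,30],[0,0,0,0,0,0,30],[0,0,0,0,0,0,30],[0,0,0,0,0,0,30]]]'
python3 - <<'E'
from h import *
go(602.9,334.75,51.3)
im=capture('side');u,v=proj('side',[603,335,60]).astype(int);print(u,v);cv2.imwrite('pics/f.png',cv2.resize(im[v-60:v+30,u-60:u+60],None,fx=5,fy=5,interpolation=2))
E
```

```text
time_s: 19.65
eef_pos: [603.7, 334.3, 76.4]
ee_rot: [0.0, -0.274, 0.962, 0.0]
force: [0.0, 0.2, -0.4]
grip_width: 0.454
grip_force: 30.5
t 19.65 pos [603.7 334.3  76.4] F [ 0.   0.2 -0.4] w 38.8 gf 30.5
shift units [0.02  0.031 1.005] turn units [-0.  0. -0.]
254 163
```

View pics/f.png

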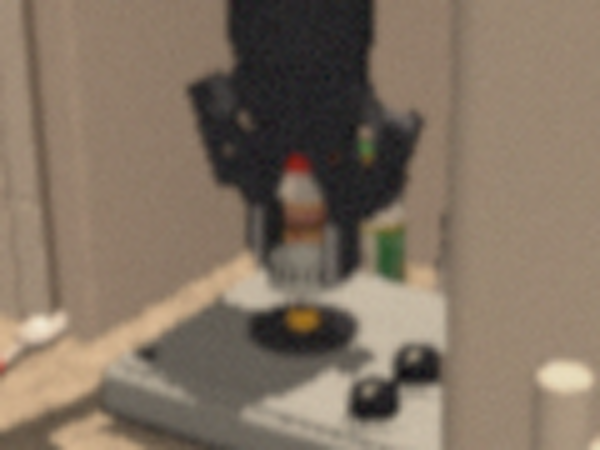

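The small crown hangs level directly above the small burner's brass nozzle (crop 303,318). Lowering it now.

```bash
python3 -m crank '[[[0.02,0.03,0.4,0,0,0,30],[0,0,0.2,0,0,0,30],[0,0,0.1,0,0,0,30],[0,0,0.1,0,0,0,30],[0,0,0.05,0,0,0,30],[0,0,0,0,0,0,30],[0,0,0,0,0,0,30],[0,0,0,0,0,0,30]]]'
python3 -c "
from h import *
go(602.9,334.75,51.3)"
```

```text
time_s: 20.5
eef_pos: [602.8, 335.1, 55.0]
ee_rot: [0.0, -0.274, 0.962, 0.0]
force: [-0.5, 0.7, -0.9]
grip_width: 0.453
grip_force: 30.5
t 20.5 pos [602.8 335.1  55. ] F [-0.5  0.7 -0.9] w 38.7 gf 30.5
shift units [ 0.004 -0.016  0.149] turn units [-0.  0.  0.]
```

```bash
python3 -m crank '[[[0,-0.01,0.06,0,0,0,30],[0,0,0.05,0,0,0,30],[0,0,0.05,0,0,0,30],[0,0,0.01,0,0,0,30],[0,0,0,0,0,0,30],[0,0,0,0,0,0,30],[0,0,0,0,0,0,30],[0,0,0,0,0,0,30]]]'
python3 -c "
from h import *
go(602.9,334.75,51.3)"
```

```text
time_s: 21.3
eef_pos: [602.9, 334.8, 51.6]
ee_rot: [0.0, -0.275, 0.962, -0.0]
force: [-3.5, -2.0, 7.0]
grip_width: 0.455
grip_force: 31.1
t 21.3 pos [602.9 334.8  51.6] F [-3.5 -2.   7. ] w 38.9 gf 31.1
shift units [ 0.001 -0.003  0.013] turn units [-0.  0.  0.]
```

Seated (7 N upward contact). Release, then go to the small cap.

```bash
python3 -m crank '[[[0,0,0,0,0,0,44],[0,0,0,0,0,0,50],[0,0,0,0,0,0,56],[0,0,0,0,0,0,56],[0,0,-0.5,0,0,0,56],[0,0,-1,0,0,0,56],[0,0,-0.6,0,0,0,56],[0,0,0,0,0,0,56]]]'
python3 -c "
from h import *
go(437.1,272.1,60)"
```

```text
time_s: 22.1
eef_pos: [604.0, 335.3, 106.3]
ee_rot: [0.003, -0.275, 0.962, 0.0]
force: [-0.1, -0.3, 0.4]
grip_width: 0.653
grip_force: 0.0
t 22.1 pos [604.  335.3 106.3] F [-0.1 -0.3  0.4] w 55.7 gf 0.0
shift units [7.014 1.379 1.814] turn units [-0.01  0.04  0.  ]
```

```bash
python3 -m crank '[[[0.9,0.17,0,0,0,0,56],[0.9,0.17,0,0,0,0,56],[0.9,0.17,0,0,0,0,56],[0.9,0.17,0,0,0,0,56],[0.9,0.17,0,0,0,0,56],[0.9,0.17,0.2,0,0,0,56],[0.9,0.17,0.4,0,0,0,56],[0.68,0.17,0.6,0,0,0,56]]]' >/dev/null
python3 -m crank '[[[0,0,0.6,0,0,0,56],[0,0,0,0,0,0,56],[0,0,0,0,0,0,56],[0,0,0,0,0,0,56],[0,0,0,0,0,0,56],[0,0,0,0,0,0,56],[0,0,0,0,0,0,56],[0,0,0,0,0,0,56]]]'
python3 - <<'E'
from h import *
go(437.1,272.1,0.5)
im=capture('top');cv2.imwrite("pics/g.png",cv2.resize(im[80:270,110:310],None,fx=3,fy=3,interpolation=2))
r=rectify(im,"top",(602.7,334.7),64,30,6);hsv=cv2.cvtColor(r,cv2.COLOR_BGR2HSV)
m=((hsv[...,1]<60)&(hsv[...,2]>130)).astype(np.uint8)
d=cv2.connectedComponents(m)[1]; lab=d[180-int(16*6),180]
c=cv2.findContours((d==lab).astype(np.uint8),0,1)[0][0];e=cv2.fitEllipse(cv2.convexHull(c))
print("crownS",602.7+30-e[0][1]/6,334.7+30-e[0][0]/6,np.array(e[1])/6)
E
```

```text
time_s: 23.7
eef_pos: [436.8, 271.7, 58.2]
ee_rot: [0.0, -0.274, 0.962, -0.0]
force: [-0.2, 0.2, -0.4]
grip_width: 0.655
grip_force: 0.0
t 23.7 pos [436.8 271.7  58.2] F [-0.2  0.2 -0.4] w 56.0 gf 0.0
shift units [-0.02   0.007  2.307] turn units [-0.  0.  0.]
crownS 603.234423828125 333.71781972249346 [40.64681498 41.42789459]
```

View pics/g.png

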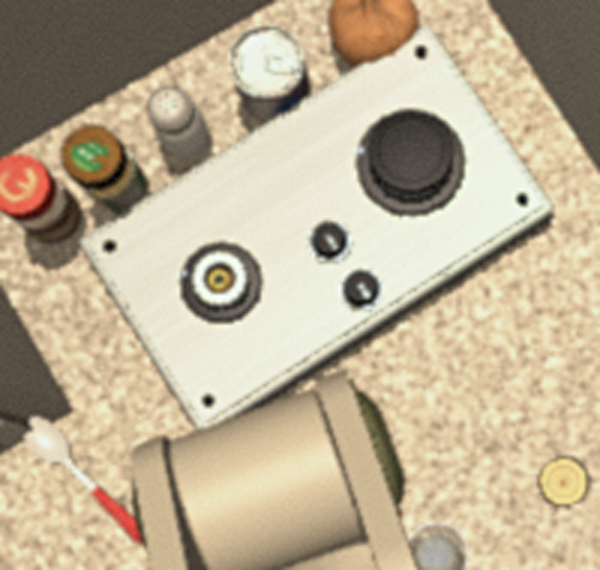

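The small crown sits concentric on its burner (crop 219,279), and the large cap is in place. I'll grasp the small cap.

```bash
python3 -m crank '[[[-0.02,0.01,0.8,0,0,0,56],[0,0,0.8,0,0,0,56],[0,0,0.5,0,0,0,56],[0,0,0.2,0,0,0,56],[0,0,0,0,0,0,50],[0,0,0,0,0,0,38],[0,0,0,0,0,0,34],[0,0,0,0,0,0,34]]]' 30
python3 -c "
from h import *
go(437.1,272.1,0.5)"
```

```text
time_s: 24.55
eef_pos: [437.4, 272.3, 1.2]
ee_rot: [0.001, -0.274, 0.962, 0.0]
force: [0.0, 0.1, 2.2]
grip_width: 0.492
grip_force: 30.6
t 24.55 pos [437.4 272.3   1.2] F [0.  0.1 2.2] w 42.0 gf 30.6
shift units [0.014 0.    0.028] turn units [-0.    0.01  0.  ]
```

```bash
python3 -m crank '[[[0,0,-0.6,0,0,0,34],[0,0,-1,0,0,0,34],[0,0,-1,0,0,0,34],[0,0,-1,0,0,0,34],[0,0,0,0,0,0,34],[0,0,0,0,0,0,34],[0,0,0,0,0,0,34],[0,0,0,0,0,0,34]]]' | tail -2
python3 -c "
from h import *
go(603.2,334,85)"
```

```text
grip_width: 0.49
grip_force: 30.7
t 25.35 pos [436.4 271.9  89.5] F [-0.2 -0.1 -0.7] w 41.8 gf 30.7
shift units [-6.977 -1.412  0.164] turn units [ 0.   -0.01  0.  ]
```

```bash
python3 -m crank '[[[-0.9,-0.18,0,0,0,0,34],[-0.9,-0.18,0,0,0,0,34],[-0.9,-0.18,0,0,0,0,34],[-0.9,-0.18,0,0,0,0,34],[-0.9,-0.18,0,0,0,0,34],[-0.9,-0.18,0,0,0,0,34],[-0.9,-0.18,0,0,0,0,34],[-0.68,-0.15,0,0,0,0,34]]]' >/dev/null
python3 -m crank '[[[0,0,0.4,0,0,0,34],[0,0,0.2,0,0,0,34],[0,0,0,0,0,0,34],[0,0,0,0,0,0,34],[0,0,0,0,0,0,34],[0,0,0,0,0,0,34],[0,0,0,0,0,0,34],[0,0,0,0,0,0,34]]]' |tail -3
python3 -c "
from h import *
go(603.4,334.1,60)"
```

```text
force: [-0.3, -0.1, -0.6]
grip_width: 0.491
grip_force: 30.7
t 26.95 pos [603.8 334.3  75.7] F [-0.3 -0.1 -0.6] w 41.9 gf 30.7
shift units [0.017 0.002 0.628] turn units [-0.  0.  0.]
```

```bash
python3 -m crank '[[[0.02,0,0.3,0,0,0,34],[0,0,0.1,0,0,0,34],[0,0,0.08,0,0,0,34],[0,0,0,0,0,0,34],[0,0,0,0,0,0,34],[0,0,0,0,0,0,34],[0,0,0,0,0,0,34],[0,0,0,0,0,0,34]]]' |tail -1
python3 -c "
from h import *
go(603.4,334.1,60)"
```

```text
grip_force: 30.7
t 27.75 pos [603.4 334.   63.6] F [ 0.5 -0.7 -0.8] w 41.6 gf 30.7
shift units [-0.002  0.003  0.146] turn units [-0.  0.  0.]
```

```bash
python3 -m crank '[[[0,0,0.05,0,0,0,34],[0,0,0.05,0,0,0,34],[0,0,0.04,0,0,0,34],[0,0,0.01,0,0,0,34],[0,0,0,0,0,0,34],[0,0,0,0,0,0,34],[0,0,0,0,0,0,34],[0,0,0,0,0,0,34]]]' |tail -1
python3 -c "
from h import *
go(603.4,334.1,60)"
```

```text
grip_force: 31.2
t 28.55 pos [603.3 334.   60.2] F [-2.8 -0.3  5.7] w 41.9 gf 31.2
shift units [-0.003  0.001  0.008] turn units [-0.  0.  0.]
```

Seated with 5.7 N of contact. I'll release, retreat and check.

```bash
python3 -m crank '[[[0,0,0,0,0,0,48],[0,0,0,0,0,0,54],[0,0,0,0,0,0,60],[0,0,0,0,0,0,60],[0,0,-0.5,0,0,0,60],[0,0,-1,0,0,0,60],[0,0,-1,0,0,0,60],[0,0,-0.5,0,0,0,60]]]' >/dev/null
python3 -m crank '[[[0.9,0,0,0,0,0,60],[0.9,0,0,0,0,0,60],[0.9,0,0,0,0,0,60],[0.9,0,0,0,0,0,60],[0.9,0,0,0,0,0,60],[0.9,0,0,0,0,0,60],[0,0,0,0,0,0,60],[0,0,0,0,0,0,60]]]'
python3 - <<'E'
from h import *
im=capture('top');a=cv2.resize(im[90:250,120:320],None,fx=4,fy=3.5,interpolation=2)
cv2.imwrite("pics/h.png",a)
for n,w,D in(("L",(693.5,190.5),64),("S",(603.2,334),44)):
    r=rectify(im,"top",w,71,40,6);v=cv2.cvtColor(r,cv2.COLOR_BGR2GRAY)
    cv2.imwrite(f"pics/cap{n}.png",r)
im=capture('side');cv2.imwrite('pics/i.png',np.hstack([cv2.resize(im[110:200,200:300],(500,450),interpolation=2),cv2.resize(cv2.imread('pics/capL.png'),(225,225))[:, :].repeat(1,0) if 0 else np.vstack([cv2.resize(cv2.imread(f'pics/cap{n}.png'),(225,225)) for n in'LS'])]))
E
```

```text
time_s: 30.15
eef_pos: [489.0, 262.8, 135.3]
ee_rot: [0.0, -0.274, 0.962, 0.0]
force: [-0.4, -1.4, -0.1]
grip_width: 0.707
grip_force: 0.0
```

View pics/h.png

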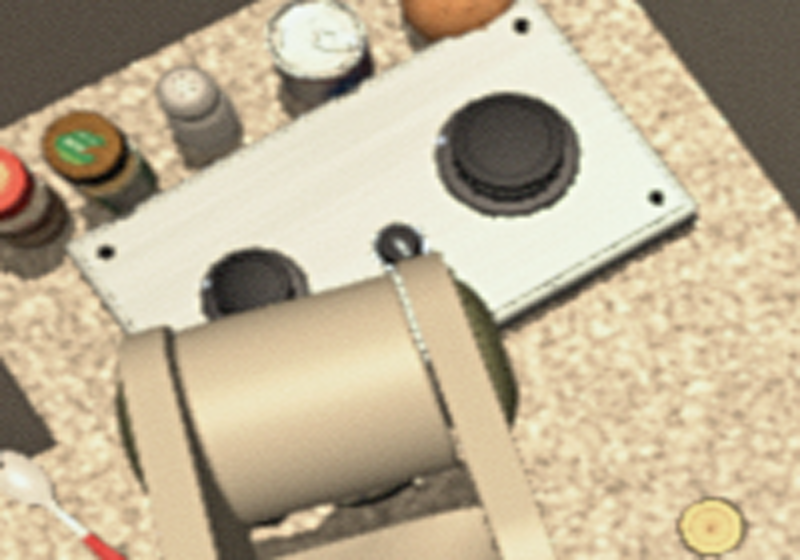

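View pics/i.png

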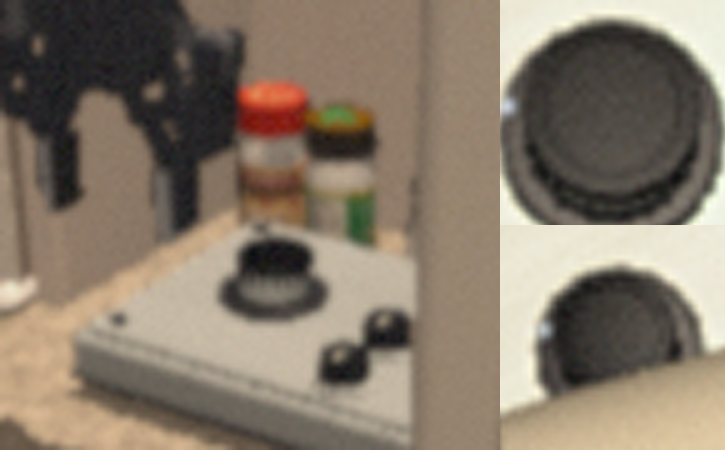

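The side view shows the small crown and cap stacked level (crop 272,270), and the top view shows the large cap centred and level (507,140). The gripper is clear of everything, so I'm handing in.

```bash
python3 -c "
from rig import *
print(finish_job())"
```

```text
the job is handed in; nothing more can be done
None
```

The hob is back together and handed in at about 30 s: both crowns sit on their burners with the matching caps on top, and the glass, tea light and blue ring were not touched. The camera views show everything seated and level, but the judge's result was not returned.

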